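Show the gold end mill to the inspection camera

ROBOT

A 6-joint arm with a two-finger parallel gripper is mounted at the origin on the work surface. World frame = base frame: x ahead of the robot, y to its left, z up, the work surface at z = 0. Lengths are in m, angles in degrees, forces in N, time in s.
With the tool pointing down it reaches from about 0.35 to 0.875 m from the base axis. Payload 4.2 kg.
Tool frame: the origin (TCP) lies midway between the tips of the shut fingers; the grasp point (between the pads) lies 19 mm behind it; z points along the fingers, x is the direction in which the jaws open and shut, and the axes are right-handed (so a half turn about z gives the same grasp; the last joint's range is limited). The gripper opens to 87 mm and grips with 3 to 60 N. Pads are 19 mm wide; open, the fingers measure 117 mm over their backs; the gripper's body (75 mm by 190 mm) begins 51 mm behind the grasp point.
Start: joints at [-50.615, 22.042, 0.453, 0, -68.411, -14.817], TCP at [0.26, -0.568, 0.223] pointing down, gripper open.
Joint ranges: [-179.83, 179.83], [-69.29, 118.12], [-61.27, 80.66], [-181.25, 117.63], [-171.15, -9.14], [-177.46, 177.46]. Speed limits (degrees/s): [159.86, 159.86, 180, 180, 180, 180].

INTERFACE

Orientations are given as a 3x3 rotation matrix whose columns are the frame's x, y, z axes.
In Python, from station import sense, capture, finish_job, find_in gives the robot as it stands.
- The arm moves only by the shell command python3 -m creep 'ROWS'. ROWS is JSON, a list of rows, each a list of 7 numbers: the shift along the tool's x, y, z in mm, then the turn, a rotation vector about the tool's x, y, z in degrees, then the opening, from 0 (shut) to 1 (fully open). A call has exactly 10 rows; each row shifts and turns the commanded pose from where the row before left it, along the tool's axes as they then stand; what a row does not reach is not made up. A row lasts 1/8 s, in which the tool goes at most 62.5 mm and 10.7 degrees, less where a joint would pass 70% of its speed; a pose out of reach is approached as far as the arm can. A call with a gripper value outside its range is refused whole. The fingers move at their own pace and stop on an object; the grip force is fixed at half the most. Time passes only in rows, so rows that do not move let the fingers close, or fill a call up. It gives the time, the measured TCP pose, the force and the opening at its end, in the units of the state.
- sense(): the state, without advancing time (a new reading comes with each control period).
- capture(name): name is "scene" or "top" or "wrist"; returns a dict with "color" (384x512x3 uint8, blue, green, red), "vertical_fov" (degrees; the focal length in pixels is half the picture's height over the tangent of half this angle, whatever the lens; pixels are square), "cx", "cy" (the principal point, pixels), "R" (3x3) and "t" (3): a world point X has camera coordinates R X + t. Camera axes: x right, y down, z forward; pixel columns grow to the right and rows downward; lengths in m; the calibration is good to about 2 mm. A picture is of the moment at which its call begins. There is no depth.
- finish_job(): hands the job in, once; it reports no verdict.
Trained networks look in the newest picture that a camera, given by its name, has taken for a name from the list of things; names that differ only in an ending like _2 or _b are one class to them, and where a whole thing is asked for, a point or a joint stands for the part that bears it (a point fixed in the world has none). Each returns a list of dicts, best first, with "p" (0 to 1); they miss things now and then, are a little off and sometimes report something else, mostly with a low value. They report only what shows in the picture. A call takes as long as a camera call.
- find_in(camera, name): "xy" ([column, row] in pixels, amid what is visible of it).
The state is a dict: "time_s": time; "joints": joint angles; "joint_velocities": joint speeds; "effort": joint torques, N m; "tcp_pos": TCP position; "ee_rot": TCP orientation; "wrist_force": force on the tool from outside, world axes, zero at the start; "moment": the same for the moment, N m; "gripper_width": opening from 0.0 (shut) to 1.0 (fully open).
Only numpy, scipy, OpenCV 4.12 (cv2) and the standard library are available. Lean on these libraries where they do the work, as an engineer would, in place of code of your own. Each camera call takes 0.05 s, during which the arm holds its last target. There are 200 camera calls.

TASK

Lift the lid of the blue cutter case right open until it rests on its stop, then take out the gold-tipped end mill and show its cutting end to the inspection camera: level, in line with the lens at the lens's height, gold end pointing straight at the lens and 70 mm in front of it. Finish while holding it still there in the air, with the lid left open; leave the other two cutters in the case and everything else, the camera too, where they are.

Things in the scene. Friction and masses are not known exactly. Their poses are not given: they have to be found in the camera images.
- case: blue case fixed to the bench, 180 mm deep (x), 260 wide (y), 60 high without lid, walls and floor 6. Origin: centre of its underside; x from front wall (robot side) to hinge side. Three cutters lie along its x at y = -65, 0, 65 mm, axes 42 mm above the bench, each on two black V cradles 10 mm thick, 40 mm either side of the case's middle, so the middle 70 mm of a cutter is free below
- lid (a joint): the case's flat blue lid, 8 mm thick, hinged along the top of the case's far (+x) wall: 0 = shut, grows as it opens upward and over; 1.75 rad = on its stop, leaning a little back past upright. It may start slightly ajar. The hinge is stiff: the lid stays where it is left; moving it takes 2 to 4 N at the handle
- lid_handle (a point): centre of the lid's handle, a round steel bar 11 mm thick, 100 mm long, parallel to the hinge, 35 mm off the lid's outer face and 30 mm in from its free edge: 150 mm from the hinge along the lid and 43 mm out from the lid's inner face, in which the hinge line lies. Axes turn with the lid: z away from its outer face, y along the bar
- lid_hinge (a point): middle of the hinge line, 60 mm above the bench at the case's far rim; its y axis is the hinge line (the lid opens by turning about +y), its other axes turn with the lid
- endmill: the cutter to inspect: round end mill 20 mm in diameter, 110 mm long, 0.2 to 0.35 kg, plain steel shank (70 mm) and gold-coloured fluted cutting end (40 mm). Origin on its axis at mid-length, about its centre of mass; x along the axis towards the gold end (away from the robot at the start). It may lie in any of the three places in the case
- endmill_tip (a point): centre of the flat face of the gold cutting end, 55 mm from the end mill's origin along its x
- lens (a point): centre of the front of the inspection camera's lens (black barrel 38 mm across on a white head 60 x 52 x 46 mm, on a steel column with a grey foot). The head is clamped at another height each time, lens 130 to 230 mm above the bench. x points level along the line of sight INTO the camera, so things in view have negative x; z up
- ballmill: another cutter in the case, all bright steel with a rounded end, 20 mm in diameter, 110 mm long; origin on its axis at mid-length, x towards its cutting end
- blackmill: another cutter in the case, all black, 20 mm in diameter, 110 mm long; origin on its axis at mid-length, x towards its cutting end
- oil: yellow oil bottle with red cap, 60 mm across, 150 mm tall; origin at the centre of its underside
- mug: blue mug, 76 mm across, 90 mm tall; origin at the centre of its underside
- spanner: steel spanner lying flat on the bench; origin at the centre of its underside
- brush: hand brush lying flat on the bench; origin at the centre of its underside
- colletnut: dark round steel nut, 52 mm across, 36 mm tall; origin at the centre of its underside
- block123: steel gauge block, 76 x 50 x 25 mm; origin at the centre of its underside
- stand: the inspection camera's fixed stand (foot, column up to 300 mm above the bench, head); origin under the foot, 20 mm nearer the lens than the foot's middle; the column is 55 mm behind it. The foot is 130 x 120 x 14 mm

How it is judged:
By the outcome, as a careful person would: the job done as asked, in the order asked, and still so for the second after the job is handed in, while the arm keeps its last pose, push and grip.
It also fails if it takes over 64 s, if anything falls off the work surface, if the arm or the gripper's body presses on something with over 40 N, if the wrist force passes 120 N, or if a joint passes its speed limit or range.

## Working session

There is one attempt and no reset: what is moved stays moved. The work goes in short steps, Python scripts to look and compute and a shell command to move; the robot and the scene stay as the last step left them, time stands still between calls to the robot, and variables do not carry over. Pictures are saved under pics/ and viewed, about 8 in all and at most 12, crops included, and the job is handed in when it is done.

```bash
mkdir -p pics; cat > h.py <<'E'
import numpy as np, cv2
from station import sense, capture, find_in
def K(c):
    f=c["color"].shape[0]/2/np.tan(np.radians(c["vertical_fov"])/2)
    return f,c["cx"],c["cy"]
def ray(c,uv):
    f,cx,cy=K(c);R=np.array(c["R"]);t=np.array(c["t"])
    d=R.T@np.array([(uv[0]-cx)/f,(uv[1]-cy)/f,1]); return -R.T@t,d/np.linalg.norm(d)
def onz(c,uv,z):
    o,d=ray(c,uv); return o+d*(z-o[2])/d[2]
def proj(c,X):
    f,cx,cy=K(c);p=np.array(c["R"])@np.array(X)+np.array(c["t"]); return np.array([cx+f*p[0]/p[2],cy+f*p[1]/p[2]])
def tri(c1,u1,c2,u2):
    o1,d1=ray(c1,u1);o2,d2=ray(c2,u2)
    s=np.linalg.lstsq(np.c_[d1,-d2],o2-o1,rcond=None)[0]
    a=o1+s[0]*d1;b=o2+s[1]*d2; return (a+b)/2,np.linalg.norm(a-b)
E
python3 - <<'E'
from h import *
np.set_printoptions(precision=4,suppress=True)
cs={n:capture(n) for n in("scene","top")}
for n,c in cs.items():
    cv2.imwrite(f"pics/{n}0.png",c["color"]); print(n,K(c),-np.array(c["R"]).T@np.array(c["t"]))
for k in["case","lid","lid_handle","lens","stand","endmill","oil","mug","block123"]:
    for n in cs: print(k,n,[(np.round(d["xy"]),round(d["p"],2)) for d in find_in(n,k)][:2])
s=sense();print(s["tcp_pos"],s["ee_rot"],s["time_s"])
cv2.imwrite("pics/both0.png",np.hstack([cs["scene"]["color"],cs["top"]["color"]])[:, :])
E
```

```text
scene (np.float64(354.70270561313873), 250.851891411556, 184.21909966298898) [ 1.0251 -0.1568  0.8921]
top (np.float64(346.57715695999406), 258.0324208027068, 193.01153581462202) [ 0.4458 -0.0127  0.9977]
case scene [(array([213., 207.]), 0.66)]
case top [(array([294., 200.]), 0.63)]
lid scene [(array([217., 200.]), 0.61)]
lid top [(array([295., 205.]), 0.73)]
lid_handle scene [(array([215., 201.]), 0.66)]
lid_handle top [(array([296., 204.]), 0.67), (array([296., 198.]), 0.28)]
lens scene [(array([414., 151.]), 0.91)]
lens top [(array([ 78., 185.]), 0.87)]
stand scene [(array([407., 176.]), 0.92)]
stand top [(array([ 92., 186.]), 0.93), (array([295., 202.]), 0.5)]
endmill scene [(array([218., 199.]), 0.62), (array([418., 152.]), 0.58)]
endmill top [(array([386., 151.]), 0.3)]
oil scene [(array([332., 247.]), 0.62), (array([214., 202.]), 0.43)]
oil top [(array([197., 139.]), 0.84), (array([142., 128.]), 0.67)]
mug scene [(array([390., 246.]), 0.96), (array([332., 247.]), 0.62)]
mug top [(array([140., 125.]), 0.94)]
block123 scene [(array([118., 280.]), 0.72)]
block123 top [(array([386., 154.]), 0.65)]
[ 0.2599 -0.5684  0.2226] [[-0.4158  0.9095  0.    ]
 [ 0.9095  0.4158 -0.    ]
 [-0.     -0.     -1.    ]] 1.0
```

View pics/scene0.png

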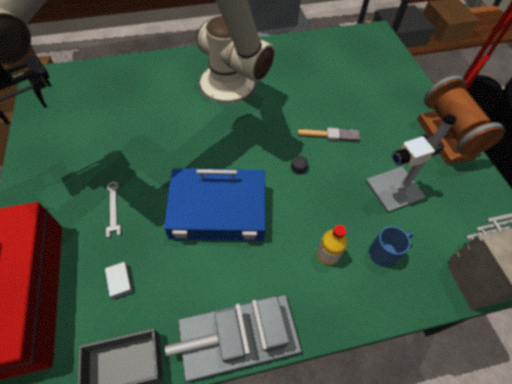

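View pics/top0.png

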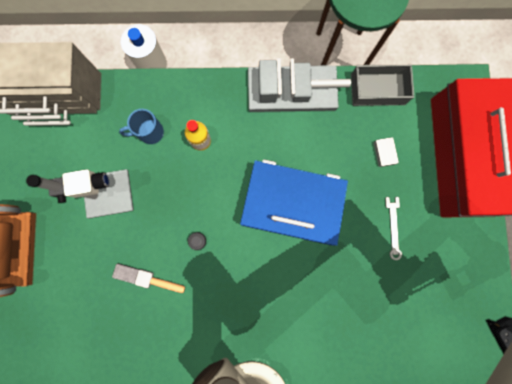

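The scene shows the blue case with its handle near (217,172), and the camera stand with its lens at about (402,157). In the top view the case's corners are about (257,162), (346,180), (335,243), (242,224), its handle is at (292,222), and the lens is at (104,181), facing right (−y).

```bash
python3 - <<'E'
from h import *
np.set_printoptions(precision=4,suppress=True)
cs={n:capture(n) for n in("scene","top")}
ends={}
for n,box in (("scene",(185,163,250,185)),("top",(262,210,322,235))):
    im=cs[n]["color"].astype(int);x0,y0,x1,y1=box
    sub=im[y0:y1,x0:x1]; m=(sub[...,2]>110)
    l,lab,st,cen=cv2.connectedComponentsWithStats(m.astype(np.uint8))
    k=1+np.argmax(st[1:,4]); ys,xs=np.where(lab==k); P=np.c_[xs+x0,ys+y0].astype(float)
    c=P.mean(0);u,s,v=np.linalg.svd(P-c,full_matrices=False);pr=(P-c)@v[0]
    e=[c+v[0]*(pr.min()-.3),c+v[0]*(pr.max()+.3)]; e.sort(key=lambda p:p[0]); ends[n]=e; print(n,st[k],e)
A,ra=tri(cs["scene"],ends["scene"][0],cs["top"],ends["top"][1]);B,rb=tri(cs["scene"],ends["scene"][1],cs["top"],ends["top"][0])
print("handle",A,ra,B,rb,(A+B)/2,np.linalg.norm(A-B),"yaw of y",np.degrees(np.arctan2(*(B-A)[1::-1])))
for n in cs:
    im=cs[n]["color"];m=((im[...,0]>80)&(im[...,2]<70)&(im[...,1]<100)).astype(np.uint8)
    ct=max(cv2.findContours(m,0,2)[0],key=cv2.contourArea);print(n,cv2.approxPolyDP(ct,4,True)[:,0].tolist())
a=cv2.resize(cs["scene"]["color"][105:215,355:455],None,fx=4,fy=4.0,interpolation=2)
b=cv2.resize(cs["top"]["color"][145:255,20:145],None,fx=3.2,fy=4/1.25,interpolation=2)
H=np.zeros((440,800,3),np.uint8);H[:,:400]=a;H[:352,400:]=b;cv2.imwrite("pics/stand.png",H)
print([onz(cs["top"],p,.014) for p in [(85,175),(128,170),(132,212),(83,217)]])
E
```

```text
scene [ 11   6  41   5 148] [array([195.6904, 170.3009]), array([236.3135, 171.5738])]
top [  9   5  44  14 229] [array([270.7171, 216.8893]), array([314.4324, 226.4255])]
handle [ 0.4603 -0.1694  0.1215] 0.0012764892188954124 [ 0.4864 -0.0621  0.1188] 0.00351057891964228 [ 0.4734 -0.1158  0.1202] 0.11041898035798405 yaw of y 76.34185790343197
scene [[172, 170], [164, 229], [265, 229], [265, 170], [237, 169], [233, 181], [229, 174], [202, 174], [203, 180], [195, 169], [215, 168]]
top [[148, 112], [131, 116], [133, 131], [153, 120]]
[array([0.6227, 0.4605, 0.014 ]), array([0.6347, 0.339 , 0.014 ]), array([0.5141, 0.3253, 0.014 ]), array([0.503, 0.462, 0.014])]
```

View pics/stand.png

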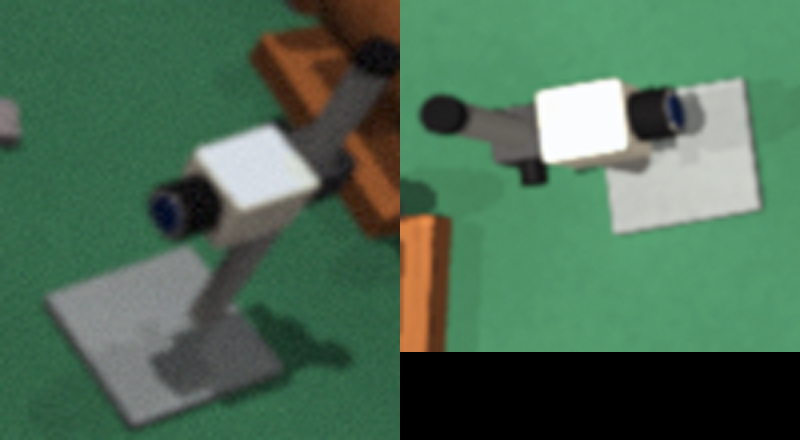

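```bash
python3 - <<'E'
from h import *
np.set_printoptions(precision=4,suppress=True)
cs={n:capture(n) for n in("scene","top")}
L,r=tri(cs["scene"],(396.3,158.0),cs["top"],(105.4,179.5));print("lens",L,r)
cr=lambda x,y:((x-400)/3.2+19.7,y/3.2+144.7)
yaw=lambda a,b,z:np.degrees(np.arctan2(*(onz(cs["top"],b,z)-onz(cs["top"],a,z))[1::-1]))
print(yaw(cr(760,210),cr(613,233),.014),yaw(cr(760,210),cr(742,78),.014)+90,yaw(cr(617,80),cr(537,93),L[2]+.025),yaw(cr(628,155),cr(545,165),L[2]+.025))
F=[onz(cs["top"],cr(*p),.014) for p in((760,210),(613,233),(742,78))];print("foot",F)
for n in cs:
    hsv=cv2.cvtColor(cs[n]["color"],cv2.COLOR_BGR2HSV);m=cv2.inRange(hsv,(105,120,30),(125,255,255))
    ct=max(cv2.findContours(m[:, :430].copy() if n=="scene" else m[140:].copy(),0,2)[0],key=cv2.contourArea)+(0 if n=="scene" else np.array([0,140]))
    p=cv2.approxPolyDP(ct,5,True)[:,0];print(n,p.tolist())
    bx=cv2.boxPoints(cv2.minAreaRect(ct));print(bx.tolist())
    print([onz(cs[n],q,.07).round(3).tolist() for q in p])
E
```

```text
lens [0.5795 0.3285 0.1881] 0.000866766283405401
97.76279836247717 98.75225195006146 98.38910707969362 95.81660909192001
foot [array([0.5188, 0.3248, 0.014 ]), array([0.5014, 0.4528, 0.014 ]), array([0.6375, 0.3431, 0.014 ])]
scene [[173, 169], [164, 223], [169, 237], [175, 238], [171, 229], [185, 228], [187, 238], [239, 240], [241, 230], [254, 229], [255, 240], [262, 240], [262, 170], [238, 170], [232, 180], [229, 174], [202, 179], [197, 168]]
[[163.66603088378906, 238.3623046875], [165.21067810058594, 167.30892944335938], [265.3155517578125, 169.485107421875], [263.7708740234375, 240.53848266601562]]
[[0.405, -0.232, 0.07], [0.571, -0.272, 0.07], [0.613, -0.264, 0.07], [0.619, -0.249, 0.07], [0.592, -0.257, 0.07], [0.597, -0.222, 0.07], [0.626, -0.22, 0.07], [0.659, -0.094, 0.07], [0.633, -0.083, 0.07], [0.638, -0.05, 0.07], [0.668, -0.054, 0.07], [0.672, -0.037, 0.07], [0.462, 0.015, 0.07], [0.448, -0.052, 0.07], [0.478, -0.075, 0.07], [0.456, -0.08, 0.07], [0.456, -0.157, 0.07], [0.416, -0.165, 0.07]]
top [[256, 161], [241, 224], [336, 244], [346, 181]]
[[239.79998779296875, 224.40000915527344], [254.12939453125, 159.9176483154297], [350.27056884765625, 181.28236389160156], [335.941162109375, 245.7647247314453]]
[[0.642, -0.027, 0.07], [0.472, 0.017, 0.07], [0.413, -0.235, 0.07], [0.582, -0.27, 0.07]]
```

```bash
cat >> h.py <<'E'
from scipy.spatial.transform import Rotation as Ro
def plan(p1,yawx=None,n=10,rel=None):
    """tool-axis steps to TCP p1, tool down with x at yawx deg; even straight line, n rows"""
    s=sense();p0=np.array(s["tcp_pos"]);R0=np.array(s["ee_rot"])
    y=np.radians(yawx);R1=np.array([[np.cos(y),np.sin(y),0],[np.sin(y),-np.cos(y),0],[0,0,-1]])
    w=Ro.from_matrix(R0.T@R1).as_rotvec()/n; d=(np.array(p1)-p0)/n
    print("t",s["time_s"],"turn/row",np.round(np.degrees(w),2))
    for i in range(n):
        R=R0@Ro.from_rotvec(w*i).as_matrix(); print(np.round(R.T@d*1000,1).tolist())
E
python3 -c "
from h import *
plan([.4725,-.115,.19],166.4,10)"
```

```text
t 1.2 turn/row [ 0.   -0.   -5.18]
[32.4, 38.2, 3.3]
[28.8, 41.0, 3.3]
[25.0, 43.4, 3.3]
[21.0, 45.5, 3.3]
[16.8, 47.2, 3.3]
[12.4, 48.5, 3.3]
[8.0, 49.4, 3.3]
[3.5, 50.0, 3.3]
[-1.0, 50.1, 3.3]
[-5.5, 49.8, 3.3]
```

```bash
python3 -m creep '[[32.4,38.2,3.3,0,0,-5.18,0.6],[28.8,41,3.3,0,0,-5.18,0.6],[25,43.4,3.3,0,0,-5.18,0.6],[21,45.5,3.3,0,0,-5.18,0.6],[16.8,47.2,3.3,0,0,-5.18,0.6],[12.4,48.5,3.3,0,0,-5.18,0.6],[8,49.4,3.3,0,0,-5.18,0.6],[3.5,50,3.3,0,0,-5.18,0.6],[-1,50.1,3.3,0,0,-5.18,0.6],[-5.5,49.8,3.3,0,0,-5.18,0.6]]'
python3 - <<'E'
from h import *
c=capture("wrist");im=c["color"].copy();s=sense();print(s["tcp_pos"],s["ee_rot"],s["time_s"])
H=np.array([.4725,-.115,.12]);a=np.radians(76.4);y=np.array([np.cos(a),np.sin(a),0])
for k in(-.05,0,.05):
    q=proj(c,H+k*y);print(q);cv2.circle(im,tuple(int(v) for v in q.round()),4,(0,0,255),1)
cv2.imwrite("pics/w1.png",im)
E
```

```text
time_s: 2.45
tcp_pos: [0.4734, -0.1134, 0.1899]
ee_rot: [[-0.973, 0.233, 0.001], [0.233, 0.973, -0.0], [-0.001, 0.0, -1.0]]
wrist_force: [1.0, -0.8, 0.2]
gripper_width: 0.605
[ 0.47580565 -0.10986553  0.18948847] [[-9.73999537e-01  2.26532933e-01  2.78063338e-03]
 [ 2.26535860e-01  9.74002511e-01  7.82969325e-04]
 [-2.53097556e-03  1.39252493e-03 -9.99995828e-01]] 2.5
[255.1892723  140.06930613]
[255.01647361 201.64422273]
[254.86244966 256.52896529]
```

View pics/w1.png

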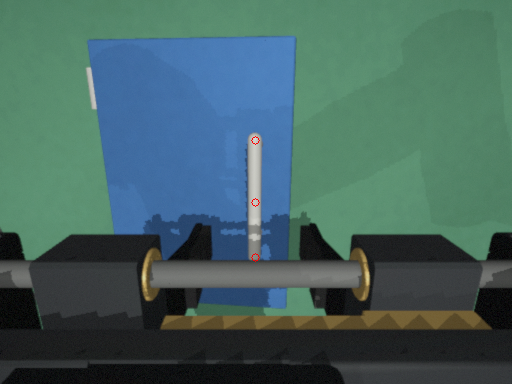

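The wrist view shows the handle bar in column 255, rows 133–260, vertical. It lies on the predicted line and is centred between the jaws, so I'll go down and grip it.

```bash
python3 -m creep '[[0,0,20,0,0,0,0.6],[0,0,22,0,0,0,0.6],[0,0,22,0,0,0,0.6],[0,0,20,0,0,0,0.6],[0,0,0,0,0,0,0.6],[0,0,0,0,0,0,0],[0,0,0,0,0,0,0],[0,0,0,0,0,0,0],[0,0,0,0,0,0,0],[0,0,0,0,0,0,0]]'
```

```text
time_s: 3.75
tcp_pos: [0.474, -0.115, 0.1059]
ee_rot: [[-0.972, 0.235, 0.003], [0.235, 0.972, -0.0], [-0.003, 0.0, -1.0]]
wrist_force: [2.8, -3.2, -1.9]
gripper_width: 0.124
```

```bash
python3 -c "
import numpy as np
t=np.linspace(.115,1.76,21);X=-150*np.cos(t)+43*np.sin(t);Z=43*np.cos(t)+150*np.sin(t)
print(np.c_[-np.diff(X),-np.diff(Z)].round(1).tolist())"
```

```text
[[-5.4, -11.6], [-6.3, -11.2], [-7.2, -10.6], [-8.1, -10.0], [-8.9, -9.3], [-9.6, -8.5], [-10.3, -7.7], [-10.9, -6.8], [-11.4, -5.9], [-11.8, -4.9], [-12.2, -4.0], [-12.5, -2.9], [-12.7, -1.9], [-12.8, -0.8], [-12.8, 0.2], [-12.8, 1.3], [-12.6, 2.3], [-12.4, 3.3], [-12.1, 4.3], [-11.7, 5.3]]
```

```bash
python3 -m creep '[[-5.4,0,-11.6,0,0,0,0],[-6.3,0,-11.2,0,0,0,0],[-7.2,0,-10.6,0,0,0,0],[-8.1,0,-10,0,0,0,0],[-8.9,0,-9.3,0,0,0,0],[-9.6,0,-8.5,0,0,0,0],[-10.3,0,-7.7,0,0,0,0],[-10.9,0,-6.8,0,0,0,0],[-11.4,0,-5.9,0,0,0,0],[-11.8,0,-4.9,0,0,0,0]]'
```

```text
time_s: 5.0
tcp_pos: [0.5585, -0.1362, 0.1951]
ee_rot: [[-0.972, 0.235, -0.003], [0.235, 0.972, -0.0], [0.003, -0.001, -1.0]]
wrist_force: [-6.8, 4.0, 4.9]
gripper_width: 0.111
```

```bash
python3 -m creep '[[-12.2,0,-4,0,0,0,0],[-12.5,0,-2.9,0,0,0,0],[-12.7,0,-1.9,0,0,0,0],[-12.8,0,-0.8,0,0,0,0],[-12.8,0,0.2,0,0,0,0],[-12.8,0,1.3,0,0,0,0],[-12.6,0,2.3,0,0,0,0],[-12.4,0,3.3,0,0,0,0],[-12,0,4.3,0,0,0,0],[-9,0,4,0,0,0,0]]'
python3 - <<'E'
from h import *
s=sense();print(s["tcp_pos"],s["wrist_force"])
a=[capture(n)["color"] for n in("scene","top")]
o=np.hstack([cv2.resize(a[0][110:290,110:310],None,fx=2,fy=2),cv2.resize(a[1][110:290,180:380],None,fx=2,fy=2)]);cv2.imwrite("pics/o1.png",o)
E
```

```text
time_s: 6.25
tcp_pos: [0.6799, -0.1655, 0.1869]
ee_rot: [[-0.972, 0.235, 0.002], [0.235, 0.972, -0.001], [-0.002, -0.001, -1.0]]
wrist_force: [-1.0, 1.0, 5.2]
gripper_width: 0.114
[ 0.67992924 -0.16547345  0.1868937 ] [-1.02137381  0.96961893  5.16171178]
```

View pics/o1.png

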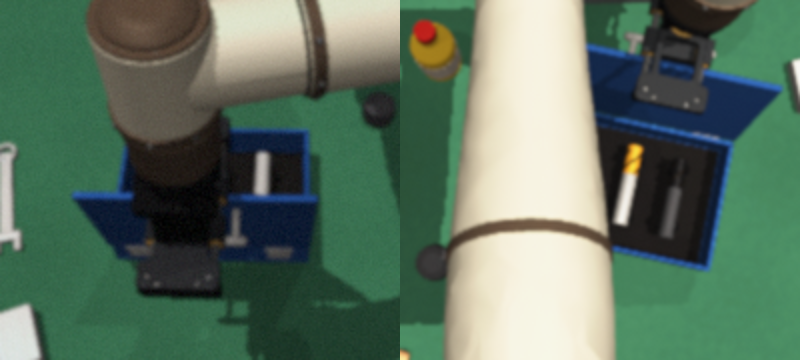

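The lid is open a bit past upright. The gold-tipped mill is in the middle slot, at about (628,185) in the right half of the picture, with the black one to its right and the steel one at +y. I'll press on to feel for the stop.

```bash
python3 -m creep '[[-3,0,1,0,0,0,0],[-3,0,1,0,0,0,0],[0,0,0,0,0,0,0],[0,0,0,0,0,0,0],[0,0,0,0,0,0,0],[0,0,0,0,0,0,0],[0,0,0,0,0,0,0],[0,0,0,0,0,0,0],[0,0,0,0,0,0,0],[0,0,0,0,0,0,0]]'
```

```text
time_s: 7.6
tcp_pos: [0.6821, -0.166, 0.1857]
ee_rot: [[-0.972, 0.235, -0.004], [0.235, 0.972, 0.0], [0.004, -0.001, -1.0]]
wrist_force: [-6.5, 2.5, 9.5]
gripper_width: 0.116
```

```bash
python3 -m creep '[[-3,0,1,0,0,0,0],[-2,0,1,0,0,0,0],[0,0,0,0,0,0,0],[0,0,0,0,0,0,0],[0,0,0,0,0,0,0],[0,0,0,0,0,0,0.15],[0,0,0,0,0,0,0.3],[0,0,0,0,0,0,0.3],[0,0,0,0,0,0,0.3],[0,0,0,0,0,0,0.3]]'
python3 -c "
from h import *
s=sense();print(s['tcp_pos'],s['wrist_force'])"
```

```text
time_s: 8.85
tcp_pos: [0.6893, -0.1673, 0.1815]
ee_rot: [[-0.972, 0.236, -0.0], [0.236, 0.972, 0.0], [0.0, 0.0, -1.0]]
wrist_force: [1.2, 0.0, 0.9]
gripper_width: 0.301
[ 0.68931229 -0.16731425  0.18148681] [1.24213402 0.04202254 0.90799288]
```

```bash
python3 -m creep '[[0,0,-15,0,0,0,0.35],[0,0,-25,0,0,0,0.35],[0,0,-25,0,0,0,0.35],[0,0,-20,0,0,0,0.35],[20,0,-5,0,0,0,0.35],[40,0,0,0,0,0,0.4],[45,0,0,0,0,0,0.45],[45,0,0,0,0,0,0.45],[15,0,0,0,0,0,0.45],[0,0,0,0,0,0,0.45]]'
python3 -c "
from h import *
s=sense();print(s['joints'],s['wrist_force'])
c=[capture(n)['color'] for n in('wrist','top')]
cv2.imwrite('pics/w2.png',np.hstack([cv2.resize(c[0],(460,345)),cv2.resize(c[1][110:283,180:350],(340,345))]))
plan([.5275,-.1288,.2],76.4,10)
"
```

```text
time_s: 10.1
tcp_pos: [0.529, -0.1285, 0.2738]
ee_rot: [[-0.972, 0.235, 0.003], [0.235, 0.972, -0.0], [-0.003, 0.001, -1.0]]
wrist_force: [0.0, 0.0, 0.6]
gripper_width: 0.45
[ 3.43231667e+00  1.21637698e+01 -6.15604060e+00  2.34058375e-02
 -7.15060595e+01 -1.70407895e+01] [0.0180891  0.00230078 0.60627823]
t 10.2 turn/row [0.01 0.01 9.  ]
[0.3, -0.1, 7.3]
[0.2, -0.1, 7.3]
[0.2, -0.1, 7.3]
[0.2, -0.2, 7.3]
[0.2, -0.2, 7.3]
[0.1, -0.2, 7.3]
[0.1, -0.2, 7.3]
[0.0, -0.3, 7.3]
[0.0, -0.3, 7.3]
[-0.0, -0.3, 7.3]
```

View pics/w2.png

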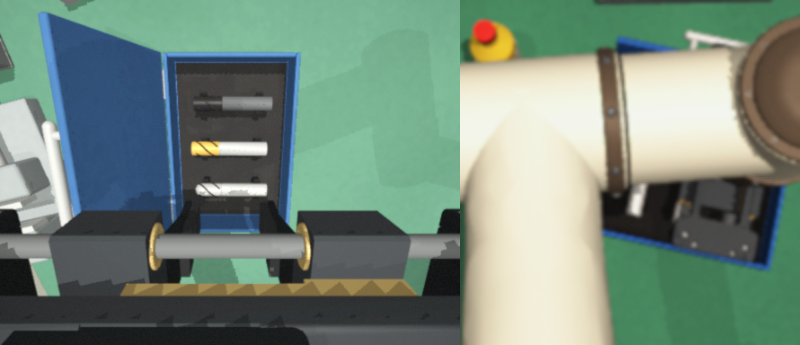

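The wrist view shows the lid fully open on the left, and the gold mill in the middle slot from (191,149) to (267,149) in the halved picture. The black mill is above it and the ball mill below. Next I'll measure the mill.

```bash
python3 - <<'E'
from h import *
np.set_printoptions(precision=4,suppress=True)
c=capture("wrist");print([(d["xy"],d["p"]) for d in find_in("wrist","endmill")][:2])
im=c["color"];x0,y0,x1,y1=205,145,305,185
hsv=cv2.cvtColor(im[y0:y1,x0:x1],cv2.COLOR_BGR2HSV)
m=((hsv[...,2]>120)).astype(np.uint8);m=cv2.morphologyEx(m,cv2.MORPH_CLOSE,np.ones((5,5)))
l,lab,st,_=cv2.connectedComponentsWithStats(m);k=1+np.argmax(st[1:,4]);ys,xs=np.where(lab==k)
r=cv2.minAreaRect(np.c_[xs+x0,ys+y0].astype(np.float32));print(st[k],r)
b=cv2.boxPoints(r);b=b[np.argsort(b[:,0])];g=b[:2].mean(0);h=b[2:].mean(0)
G=onz(c,g,.046);S=onz(c,h,.046);print("gold",G,"shank",S,"mid",(G+S)/2,np.linalg.norm(G-S),np.degrees(np.arctan2(*(G-S)[1::-1])),"width",np.linalg.norm(onz(c,b[0],.046)-onz(c,b[1],.046)))
C=np.array([.5275,-.1288,.042]);print("pred",proj(c,C),(g+h)/2)
# lens refine from this wrist? no
E
```

```text
[([115.4, 138.8], 0.73), ([255.1, 165.6], 0.55)]
[   8   12   86   16 1287] ((255.5, 164.49998474121094), (84.99998474121094, 14.999998092651367), -0.0)
gold [ 0.5835 -0.1438  0.046 ] shank [ 0.4742 -0.1174  0.046 ] mid [ 0.5288 -0.1306  0.046 ] 0.11248479427271545 -13.600435891857488 width 0.02015526850608436
pred [256.7812 164.9988] [255.5 164.5]
```

```bash
python3 -m creep '[[0.3,-1.3,7,0,0,9,0.45],[0,0,7,0,0,9,0.45],[0,0,7,0,0,9,0.45],[0,0,7,0,0,9,0.45],[0,0,7,0,0,9,0.45],[0,0,7,0,0,9,0.45],[0,0,7,0,0,9,0.45],[0,0,7,0,0,9,0.45],[0,0,7,0,0,9,0.45],[0,0,7,0,0,9,0.45]]'
python3 - <<'E'
from h import *
c=capture("wrist");s=sense();print(s["tcp_pos"],np.array(s["ee_rot"]).round(3).tolist())
plan([.5285,-.1302,.023],76.4,1)
im=c["color"].copy()
for X in ([.5835,-.1438,.052],[.4742,-.1174,.052],[.5285,-.1302,.052]):cv2.circle(im,tuple(int(v) for v in proj(c,X).round()),4,(0,0,255),1)
cv2.imwrite("pics/w3.png",im)
E
```

```text
time_s: 11.55
tcp_pos: [0.5291, -0.1299, 0.2013]
ee_rot: [[0.241, 0.971, -0.001], [0.971, -0.241, -0.0], [-0.0, -0.001, -1.0]]
wrist_force: [-0.2, -0.4, 0.5]
gripper_width: 0.449
[ 0.5284304  -0.12976092  0.20024916] [[0.245, 0.97, -0.003], [0.97, -0.245, 0.0], [-0.0, -0.003, -1.0]]
t 11.6 turn/row [-0.16  0.02 -0.55]
[-0.3, 0.7, 177.2]
```

View pics/w3.png

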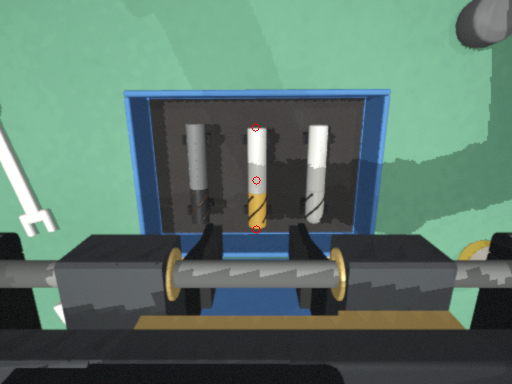

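The projected points sit on the gold mill, from (257,128) to (257,229), and the jaws straddle it. Now down and grip.

```bash
python3 -m creep '[[0,0.5,15,0,0,-0.2,0.45],[0,0,32,0,0,0,0.45],[0,0,40,0,0,0,0.45],[0,0,40,0,0,0,0.45],[0,0,30,0,0,0,0.45],[0,0,20,0,0,0,0.45],[0,0,0,0,0,0,0.45],[0,0,0,0,0,0,0],[0,0,0,0,0,0,0],[0,0,0,0,0,0,0]]'
python3 -m creep '[[0,0,0,0,0,0,0],[0,0,0,0,0,0,0],[0,0,-10,0,0,0,0],[0,0,-20,0,0,0,0],[0,0,-30,0,0,0,0],[0,0,-40,0,0,0,0],[0,0,-40,0,0,0,0],[0,0,-30,0,0,0,0],[0,0,-10,0,0,0,0],[0,0,0,0,0,0,0]]'
```

```text
time_s: 12.85
tcp_pos: [0.5298, -0.1287, 0.0263]
ee_rot: [[0.232, 0.973, 0.003], [0.973, -0.232, 0.002], [0.002, 0.003, -1.0]]
wrist_force: [0.3, 5.2, 0.8]
gripper_width: 0.22
time_s: 14.1
tcp_pos: [0.5282, -0.1298, 0.2051]
ee_rot: [[0.233, 0.973, -0.0], [0.973, -0.233, 0.001], [0.001, -0.0, -1.0]]
wrist_force: [-0.6, 0.2, -3.8]
gripper_width: 0.22
```

```bash
python3 -c "
from h import *
plan([.605,.145,.205],187.9,20)"
```

```text
t 14.1 turn/row [ 0.   -0.   -5.57]
[14.3, 0.5, 0.0]
[14.1, 1.9, 0.0]
[13.9, 3.3, 0.0]
[13.5, 4.6, 0.0]
[13.0, 5.9, 0.0]
[12.4, 7.1, 0.0]
[11.6, 8.3, 0.0]
[10.7, 9.4, 0.0]
[9.8, 10.4, 0.0]
[8.7, 11.3, 0.0]
[7.6, 12.1, 0.0]
[6.4, 12.8, 0.0]
[5.1, 13.3, 0.0]
[3.8, 13.8, 0.0]
[2.4, 14.1, 0.0]
[1.1, 14.2, 0.0]
[-0.3, 14.3, 0.0]
[-1.7, 14.2, 0.0]
[-3.1, 13.9, 0.0]
[-4.4, 13.6, 0.0]
```

```bash
python3 -m creep '[[14.3,0.5,0,0,0,-5.57,0],[14.1,1.9,0,0,0,-5.57,0],[13.9,3.3,0,0,0,-5.57,0],[13.5,4.6,0,0,0,-5.57,0],[13,5.9,0,0,0,-5.57,0],[12.4,7.1,0,0,0,-5.57,0],[11.6,8.3,0,0,0,-5.57,0],[10.7,9.4,0,0,0,-5.57,0],[9.8,10.4,0,0,0,-5.57,0],[8.7,11.3,0,0,0,-5.57,0]]'
python3 -m creep '[[7.6,12.1,0,0,0,-5.57,0],[6.4,12.8,0,0,0,-5.57,0],[5.1,13.3,0,0,0,-5.57,0],[3.8,13.8,0,0,0,-5.57,0],[2.4,14.1,0,0,0,-5.57,0],[1.1,14.2,0,0,0,-5.57,0],[-0.3,14.3,0,0,0,-5.57,0],[-1.7,14.2,0,0,0,-5.57,0],[-3.1,13.9,0,0,0,-5.57,0],[-4.4,13.6,0,0,0,-5.57,0]]'
python3 - <<'E'
from h import *
a=[capture(n) for n in("wrist","top","scene")]
o=np.zeros((600,800,3),np.uint8)
o[:300,:400]=cv2.resize(a[0]["color"],(400,300));
o[:300,400:]=cv2.resize(a[1]["color"][120:240,80:240],(400,300),interpolation=2)
o[300:,:400]=cv2.resize(a[2]["color"][100:250,260:460],(400,300),interpolation=2);cv2.imwrite("pics/p1.png",o)
for i,n in enumerate(("wrist","top","scene")):
  print(n,[(k,[(np.round(d["xy"],1).tolist(),round(d["p"],2)) for d in find_in(n,k)][:2]) for k in("endmill_tip","endmill","lens")])
E
```

```text
time_s: 15.35
tcp_pos: [0.5658, 0.0079, 0.2027]
ee_rot: [[-0.675, 0.738, -0.005], [0.738, 0.675, -0.001], [0.003, -0.004, -1.0]]
wrist_force: [-0.8, 1.0, -3.7]
gripper_width: 0.222
time_s: 16.6
tcp_pos: [0.6043, 0.1453, 0.2024]
ee_rot: [[-0.99, -0.142, -0.005], [-0.142, 0.99, -0.002], [0.005, -0.001, -1.0]]
wrist_force: [-0.6, 0.1, -2.7]
gripper_width: 0.219
wrist [('endmill_tip', [([254.6, 217.4], 0.9), ([89.3, 292.3], 0.18)]), ('endmill', [([260.1, 217.3], 0.77)]), ('lens', [])]
top [('endmill_tip', [([200.3, 161.4], 0.42)]), ('endmill', [([198.6, 162.0], 0.4)]), ('lens', [])]
scene [('endmill_tip', [([319.7, 180.6], 0.56), ([306.3, 129.7], 0.35)]), ('endmill', [([321.4, 177.7], 0.46)]), ('lens', [([416.0, 152.1], 0.74), ([210.7, 213.3], 0.21)])]
```

View pics/p1.png

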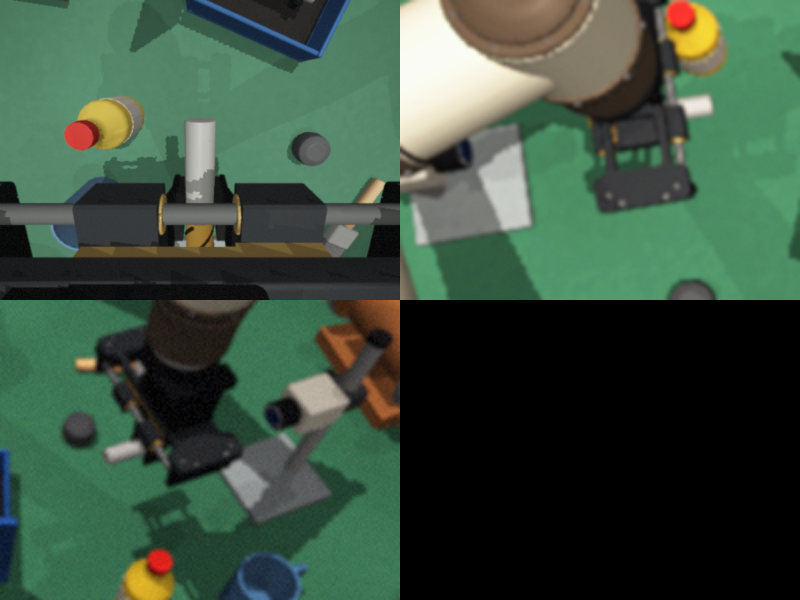

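The mill is held: in the wrist quarter its shank end is at (200,120), straight in line. In the scene quarter the mill is at (108–140,452) and the lens at (275,415). The oil bottle stands clear, off to the side. Next I'll compute the final target.

```bash
python3 - <<'E'
from h import *
np.set_printoptions(precision=4,suppress=True)
w,t,s=[capture(n) for n in("wrist","top","scene")]
st=sense();print(st["tcp_pos"],np.array(st["ee_rot"])[:,1],st["time_s"])
P,r=tri(s,(313.7,176.8),t,(204.4,161.4));print("shank end",P,r)
ys=np.where((w["color"][...,2]>110)&(w["color"][...,0]>100))
E0=(256,154);print("wrist@z.22",onz(w,E0,.223))
R=np.array(st["ee_rot"]);pr=np.array(st["tcp_pos"])-R[:,2]*.018-R[:,1]*.055;print("pred",pr,proj(w,pr),proj(s,pr),proj(t,pr))
print("oil",onz(t,(202,141),.02))
u=np.array([np.cos(np.radians(97.9)),np.sin(np.radians(97.9)),0]);L=np.array([.5795,.3285,.1881])
print("lens proj",proj(s,L),proj(t,L))
T=L-.125*u-[0,0,.018];print(T);plan(T,187.9,8)
E
```

```text
[0.6054 0.1451 0.2053] [-0.1385  0.9904  0.0001] 17.35
shank end [0.6111 0.093  0.2234] 0.0013888855478941563
wrist@z.22 [0.6116 0.0907 0.223 ]
pred [0.613  0.0907 0.2233] [253.1921 153.6722] [312.6739 177.6706] [205.1361 160.4851]
oil [0.7143 0.1265 0.02  ]
lens proj [396.4742 157.9655] [105.5958 179.5798]
[0.5967 0.2047 0.1701]
t 17.35 turn/row [0.   0.   0.01]
[0.0, 7.5, 4.4]
[0.0, 7.5, 4.4]
[0.0, 7.5, 4.4]
[0.0, 7.5, 4.4]
[0.1, 7.5, 4.4]
[0.1, 7.5, 4.4]
[0.1, 7.5, 4.4]
[0.1, 7.5, 4.4]
```

```bash
python3 -m creep '[[0,5,3,0,0,0,0],[0,8,4.5,0,0,0,0],[0,9,5,0,0,0,0],[0,9,5,0,0,0,0],[0.2,9,5,0,0,0,0],[0.2,9,5,0,0,0,0],[0,7,4.5,0,0,0,0],[0,4,3.2,0,0,0,0],[0,0,0,0,0,0,0],[0,0,0,0,0,0,0]]'
python3 - <<'E'
from h import *
a=[capture(n) for n in("scene","top","wrist")];st=sense();print(st["tcp_pos"],np.array(st["ee_rot"]).round(4).tolist(),st["gripper_width"])
R=np.array(st["ee_rot"]);p=np.array(st["tcp_pos"]);o=p-R[:,2]*.018
for q in(-.055,.015,.055):print(q,[proj(c,o+R[:,1]*q).round(1) for c in a])
q=[cv2.resize(a[0]["color"][110:210,300:433],(800,600),interpolation=2)]
cv2.imwrite("pics/f1.png",q[0])
cv2.imwrite("pics/f2.png",np.hstack([cv2.resize(a[1]["color"][110:230,80:240],(400,300),interpolation=2),cv2.resize(a[2]["color"],(400,300))]))
E
```

```text
time_s: 18.6
tcp_pos: [0.5969, 0.2044, 0.1703]
ee_rot: [[-0.99, -0.138, 0.0], [-0.138, 0.99, 0.0], [-0.0, 0.0, -1.0]]
wrist_force: [-0.1, -1.1, -3.3]
gripper_width: 0.217
[0.59684101 0.20435805 0.1703285 ] [[-0.9904, -0.1383, 0.0004], [-0.1383, 0.9904, 0.0002], [-0.0005, 0.0002, -1.0]] 0.218911381764967
-0.055 [array([332.7, 178.6]), array([182. , 167.6]), array([253.4, 153.2])]
0.015 [array([358.1, 170.4]), array([152.5, 172.2]), array([253.6, 279.5])]
0.055 [array([372.3, 165.8]), array([135.5, 174.9]), array([253.7, 339. ])]
```

View pics/f1.png

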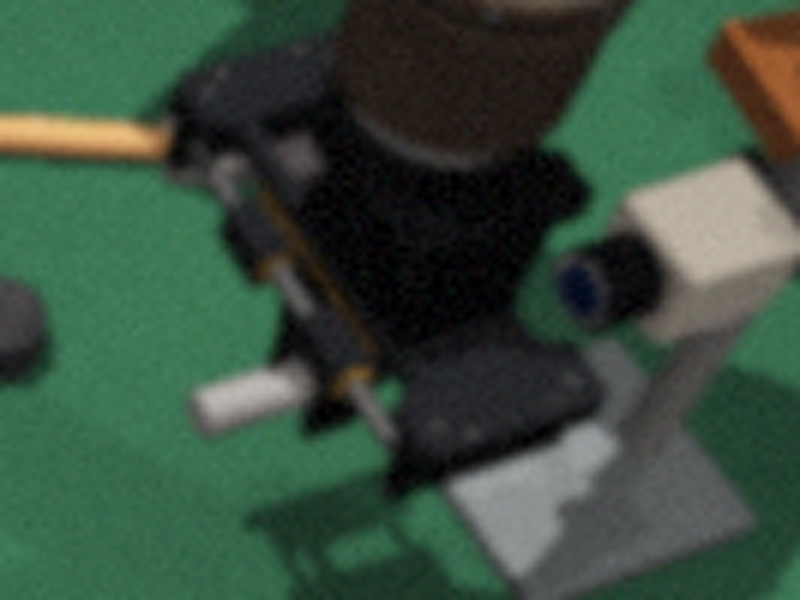

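View pics/f2.png

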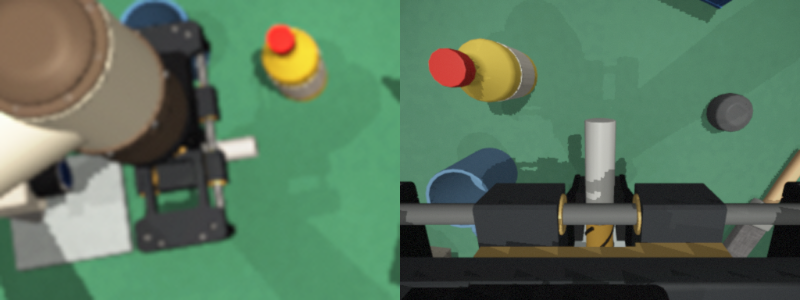

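The shank end shows at about (334,179) in the scene and (182,169) in the top view, and the predictions are (333,179) and (182,168). The lens is at (396,158), as measured. One last look at the whole scene for the lid and the other things.

```bash
python3 -c "
from h import *
cv2.imwrite('pics/z.png',capture('scene')['color']);s=sense();print(s['tcp_pos'],s['wrist_force'],s['gripper_width'],s['time_s'])"
```

```text
[0.59680679 0.20436162 0.17029566] [-0.02451174  0.02901986 -2.5387612 ] 0.218194211190654 18.8
```

View pics/z.png

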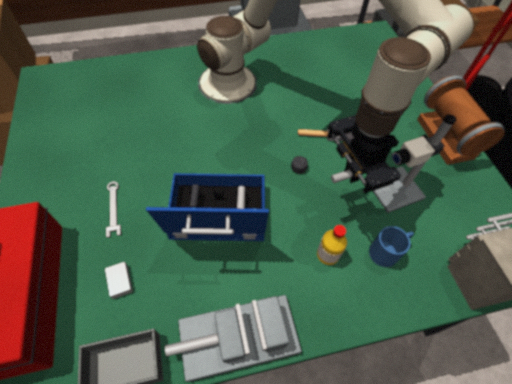

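The lid stands open, with its handle at about (207,231), the other two cutters are in the case, and nothing else has moved. I'll check the lid angle against the model.

```bash
python3 -c "
from h import *
c=capture('scene');H=np.array([.614,-.1495,.06]);a=np.radians(-13.6);e=np.array([np.cos(a),np.sin(a),0]);y=np.array([-e[1],e[0],0])
for t in(1.55,1.65,1.75,1.8):
  f=lambda l,n,k:proj(c,H+e*(-l*np.cos(t)+n*np.sin(t))+y*k+np.array([0,0,n*np.cos(t)+l*np.sin(t)])).round(1)
  print(t,f(.15,.043,0),f(.15,.043,.05),f(.18,0,.13),f(.18,0,-.13))
im=c['color'];m=(im[215:245,175:240].min(2)>120);ys,xs=np.where(m);k=ys>8;print(xs[k].min()+175,xs[k].max()+175,ys[k].mean()+215,np.median(ys[k])+215)
"
```

```text
1.55 [207.8 216.2] [230.9 216.6] [268.3 193. ] [148.1 191. ]
1.65 [207.5 223.4] [230.7 223.8] [268.4 200.3] [146.7 198.3]
1.75 [207.2 230.7] [230.5 231.1] [268.5 208.1] [145.5 206.1]
1.8 [207.1 234.4] [230.4 234.8] [268.5 212.2] [144.9 210.1]
182 232 229.75367647058823 230.0
```

The handle is at row 230–231, which corresponds to a lid angle of 1.75 rad, so the lid is on its stop.

```bash
python3 -c "
from station import finish_job
print(finish_job())"
```

```text
the job is handed in; nothing more can be done
None
```

I opened the lid to its stop, took the gold-tipped end mill from the middle slot and handed the job in, at about 19 s on the robot clock. The arm was holding the mill still in front of the lens.

**Lid:** it stopped yielding when pressed at the end of its travel. In the final picture the handle matches a lid angle of about 1.75 rad.

**End mill:** the gold tip should be about 70 mm from the lens, level, at lens height (0.188 m) and pointing straight at it. I could not see the tip at the end because the gripper hid it, so this comes from the arm pose and the visible shank end. The scene and top pictures agreed with that to 1–2 pixels (a few mm). The wrist picture was about 2–3 pixels (1.5 mm) off sideways, and I left that uncorrected.

**Everything else:** the other two cutters are still in the case, and the last picture shows nothing else moved. The wrist force readings stayed under about 12 N.

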